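Slide the parts cabinet back into its row

TASK

The middle parts cabinet has been pulled out onto the bench: push it back into the gap between its two neighbours, squarely and fully home against the wooden rail at the back, then take the hand away. It is heavy and tall, so push only low down on its pine base board, never on the drawer housing, and let it slide flat on the bench without rocking or lifting. The solder reel must stay standing on top of it, and the iron stand, the bottle and the pliers stay where they are.

Things in the scene. Friction and masses are not known exactly. Their poses are not given: they have to be found in the camera images.
- cabinet: loose parts cabinet: steel drawer housing on a pine base board, 1.5 to 2.7 kg, friction on the bench 0.5 to 0.7. Origin: centre of the board's underside. Board 130 mm deep (x) by 210 mm wide (y) by 45 mm high, standing on the bench; any of its upright faces may be pushed. x axis: from the drawer side to its back; z up. At home its axes are parallel to the row's
- drawers: housing on that board, rigid with it (drawers do not open), not to be pushed: 96 mm deep, 150 mm wide, 195 mm high, from 45 to 240 mm above the bench. Flush with the board's back, so the board stands out as a low ledge 34 mm in front and 30 mm at each side. Origin: centre of its underside
- back_left (a point): point on the base board's back left upright edge (its +x, +y corner), 20 mm above the bench
- back_right (a point): point on the base board's back right upright edge (its +x, -y corner), 20 mm above the bench
- front_foot (a point): middle of the base board's front face, 20 mm above the bench
- cabinet_top (a point): centre of the housing's flat top, 240 mm above the bench
- row: screwed to the bench: a wooden rail 45 mm high, 680 mm long (y), and against it two neighbours like the loose cabinet (same sizes). Origin: on the bench in the middle of the empty place between them, where the loose cabinet's origin lies when home. x: towards the rail, away from the robot; y: left. Rail's front face at x = 65 mm; neighbours' boards: fronts at x = -65 mm, gap y -123 to 123 mm
- reel: small solder reel, 57 mm across and 50 mm high, standing upright on the loose cabinet's top. Origin: centre of its underside
- iron_stand: soldering-iron stand with a black base 130 by 80 mm, a spring holder and an iron, up to about 220 mm high, standing on the bench to the left of the work. Origin: centre of its underside
- cleaner: white bottle 48 mm across and 130 mm high, on the bench to the left of the work. Origin: centre of its underside
- pliers: pliers with black handles, 170 mm long and 16 mm high, lying on the bench to the right of the work. Origin: on the bench under the pivot
There are look-alikes about, which are no part of the job. There is more than one size of the cabinet; the job needs the larger. Leave any black look-alike of the reel alone.

How it is judged:
By the outcome, as a careful person would: the job done as asked, in the order asked, and still so for the second after the job is handed in, with the robot touching nothing.
It also fails if it takes over 69 s, if anything falls off the work surface, if the arm or the gripper's body presses on something with over 40 N, if the wrist force passes 120 N, or if a joint passes its speed limit or range.

ROBOT

A 6-joint arm with a two-finger parallel gripper is mounted at the origin on the work surface. World frame = base frame: x ahead of the robot, y to its left, z up, the work surface at z = 0. Lengths are in m, angles in rad, forces in N, time in s.
With the tool pointing down it reaches from about 0.225 to 0.875 m from the base axis. Payload 3.4 kg.
Tool frame: the origin (TCP) lies midway between the tips of the shut fingers; the grasp point (between the pads) lies 19 mm behind it; z points along the fingers, y is the direction in which the jaws open and shut (so a half turn about z gives the same grasp; the last joint's range is limited). The gripper opens to 85 mm and grips with 20 to 120 N. Pads are 22 mm wide; open, the fingers measure 114 mm over their backs; the gripper's body (76 mm by 85 mm) begins 54 mm behind the grasp point. The pads swing forward as they close: fully open they stand 13 mm farther back than shut.
Start: joints at [1.035, 0.276, 1.505, -0, 1.361, -0.121], TCP at [0.232, 0.526, 0.231] pointing down, gripper open.
Joint ranges: [-2.89, 2.89], [-0.75, 2.08], [0.22, 2.7], [-1.18, 4.32], [0.11, 2.71], [-2.7, 2.7]. Speed limits (rad/s): [2.57, 2.57, 3.14, 3.14, 3.14, 3.14].

INTERFACE

Orientations are given as a unit quaternion [w, x, y, z].
In Python, from rig import monitor, imaging, ticket gives the robot as it stands.
- The arm moves only by the tool servo_tool, never from a script. Its argument "commands" is text: rows parted by semicolons, each of 5 numbers parted by spaces: the shift along the tool's x, y, z in cm, then the turn about the tool's z in rad, then the gripper command: -1 is shut, 1 is fully open, values between are in proportion. In form: x y z twist claw; .... A call has 1 to 10 rows; each row is the pose to reach, as a shift and turn from the pose commanded when the call began, along the tool's axes at that moment; what a row does not reach only later rows make up. A row lasts 1/12 s, in which the tool goes at most 41.7 mm and 7.16 degrees, less where a joint would pass 70% of its speed; a pose out of reach is approached as far as the arm can. A call with a gripper value outside its range is refused whole. The fingers move at their own pace and stop on an object; "newtons" is the grip in N (left out, the last holds). Time passes only in rows, so rows that repeat a pose let the fingers close. It gives the time, the measured TCP pose, the force and the opening at its end, in the units of the state.
- monitor.get_state(): the state, without advancing time (a new reading comes with each control period).
- imaging.get_image(name): name is "scene" or "side" or "wrist"; returns the picture (400x640x3 uint8, red, green, blue); there is no depth.
- imaging.get_calibration(name): a dict with "camera_matrix" (3x3 intrinsics, pixels), "R" (3x3) and "t" (3): a world point X has camera coordinates R X + t. Camera axes: x right, y down, z forward; pixel columns grow to the right and rows downward; lengths in m; the calibration is good to about 2 mm. The wrist camera is an equidistant fisheye: a pixel r from the principal point sees the ray r / f radians off the axis. A picture is of the moment at which its call begins: read the wrist's pose just before it. get_calibration takes no time and is no camera call; for the wrist camera it gives the pose at the moment of the call.
- ticket.sign_off(): hands the job in, once; it reports no verdict.
The state is a dict: "clock": time; "qpos": joint angles; "qd": joint speeds; "effort": joint torques, N m; "position": TCP position; "ee_rot": TCP orientation; "contact_force": force on the tool from outside, world axes, zero at the start; "moment": the same for the moment, N m; "width": finger opening in m.
Only numpy, scipy, OpenCV 4.12 (cv2) and the standard library are available. Lean on these libraries where they do the work, as an engineer would, in place of code of your own. Each camera call takes 0.05 s, during which the arm holds its last target. There are 200 camera calls.

## Working session

There is one attempt and no reset: what is moved stays moved. The work goes in short steps, Python scripts to look and compute and a tool call to move; the robot and the scene stay as the last step left them, time stands still between calls to the robot, and variables do not carry over. Pictures are saved under pics/ and viewed, and the job is handed in when it is done.

Besides the shell and the picture viewer there is one more tool, called after "Emit:" in YAML: its name, and indented under it one key for each argument. servo_tool: Moves the arm, as the interface text tells. Its arguments: {"type":"object","properties":{"commands":{"type":"string"},"newtons":{"type":"number"}},"required":["commands"]}

```bash
mkdir -p pics
cat > h.py <<'E'
import numpy as np, cv2
from rig import monitor, imaging, ticket
def snap(n,f):
    c=imaging.get_calibration(n); im=imaging.get_image(n); cv2.imwrite(f'pics/{f}.png',cv2.cvtColor(np.asarray(im),cv2.COLOR_RGB2BGR)); return im,c
def ray(c,u,v,z):
    K=np.array(c['camera_matrix']);R=np.array(c['R']);t=np.array(c['t'])
    d=R.T@np.linalg.inv(K)@[u,v,1]; o=-R.T@t
    return o+d*(z-o[2])/d[2]
def proj(c,X):
    K=np.array(c['camera_matrix']);p=K@(np.array(c['R'])@np.array(X)+np.array(c['t'])); return p[:2]/p[2]
E
python3 - <<'E'
from h import *
for n in('scene','side','wrist'):
    im,c=snap(n,n+'0'); print(n,-np.array(c['R']).T@c['t'],np.array(c['R'])[2])
print(monitor.get_state())
E
```

```text
scene [1.73376614 0.07510275 1.17983027] [-0.74731942 -0.02679896 -0.66392432]
side [ 0.11760308 -0.55545135  1.10029262] [ 0.37410308  0.48603277 -0.78982215]
wrist [0.1643633  0.55534258 0.37225215] [ 0.26702516 -0.11986443 -0.95620609]
{'clock': 0.15, 'qpos': array([ 1.03496826e+00,  2.76456322e-01,  1.50582846e+00, -1.43821759e-05,
        1.36069267e+00, -1.21019678e-01]), 'qd': array([ 0.00031052, -0.0019316 , -0.00235672,  0.00050444, -0.0002844 ,
       -0.00079503]), 'effort': array([ 2.08831079e-03, -4.17145550e+01, -2.46033168e+01,  1.54959753e-05,
        7.63895048e-03,  2.41972663e-05]), 'position': array([0.23155553, 0.52589425, 0.23064019]), 'ee_rot': array([-2.16678312e-04,  2.05918899e-01,  9.78568816e-01, -6.57659793e-04]), 'contact_force': array([ 0.19281986, -0.78410744,  0.71152453]), 'moment': array([0.00883904, 0.04586579, 0.04141453]), 'width': 0.08540351508854205}
```

View pics/scene0.png

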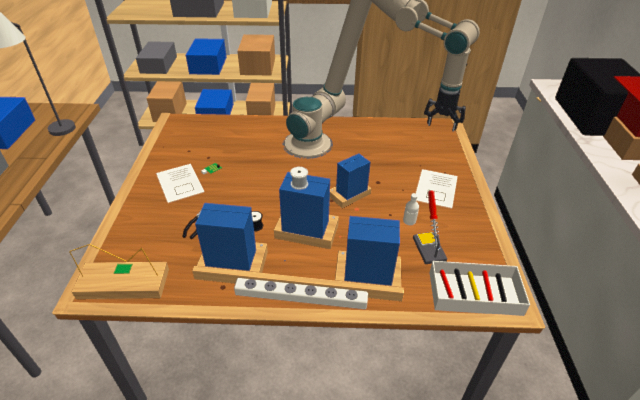

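View pics/side0.png

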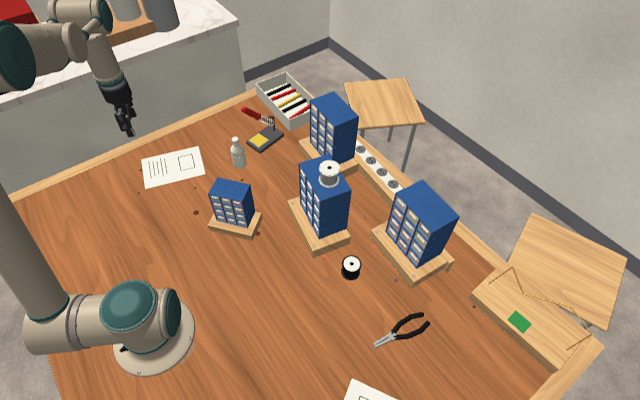

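View pics/wrist0.png

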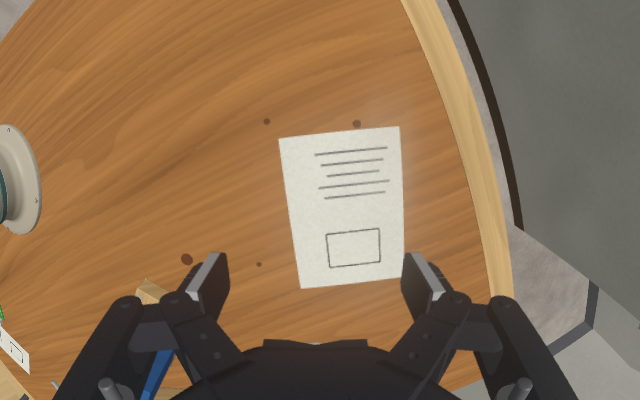

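The scene view has the loose cabinet around (305,205) with the white reel on top at (299,178). The neighbours are at (228,238) and (372,250). The small look-alike is at (352,177) and the black reel at (256,221). I'll enlarge both views to pick board corners.

Run:
```python
import cv2
a=cv2.imread('pics/scene0.png')[140:310,180:440];cv2.imwrite('pics/sc1.png',cv2.resize(a,None,fx=3,fy=3,interpolation=cv2.INTER_CUBIC))
a=cv2.imread('pics/side0.png')[90:290,200:470];cv2.imwrite('pics/si1.png',cv2.resize(a,None,fx=2.9,fy=2.9,interpolation=cv2.INTER_CUBIC))
```

```text
(no output)
```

View pics/sc1.png

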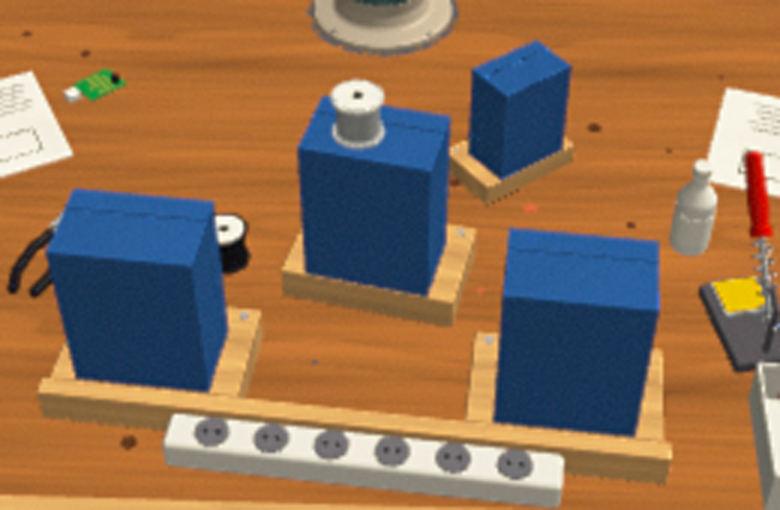

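View pics/si1.png

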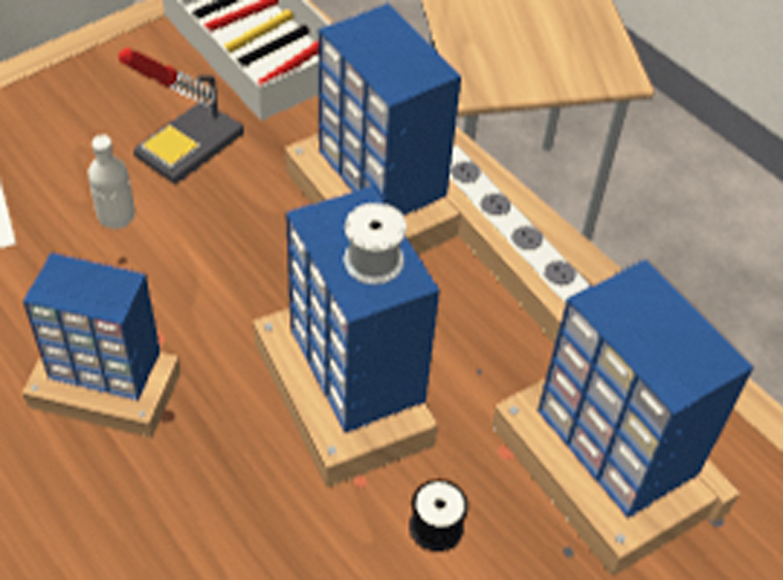

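Run:
```python
from h import *
sc=imaging.get_calibration('scene');si=imaging.get_calibration('side')
P={'sc':(sc,3,180,140,dict(L_br=(284,267),L_bl=(456,303),L_fl=(476,230),LN_fr=(478,333),LN_fl=(661,350),RN_fl=(262,311),rail_backR=(40,393),rail_backL=(670,455))),
'si':(si,2.9,200,90,dict(L_fl=(255,325),L_fr=(330,465),L_br=(437,418),LN_fl=(287,150),RN_fl=(497,408),RN_fr=(617,553)))}
for k,(c,s,u0,v0,d) in P.items():
    for n,(u,v) in d.items(): print(k,n,ray(c,u0+u/s,v0+v/s,.045)[:2].round(4))
for n,(c,u,v,z) in dict(reelsc=(sc,180+357/3,140+92/3,.29),reelsi=(si,200+375/2.9,90+225/2.9,.29),topsc_br=(sc,180+298/3,140+148/3,.24),topsc_bl=(sc,180+447/3,140+168/3,.24),tops_fl=(si,200+287/2.9,90+217/2.9,.24),blackreel=(si,200+438/2.9,90+505/2.9,.05),bottle=(si,200+112/2.9,90+215/2.9,0)).items(): print(n,ray(c,u,v,z)[:2].round(4))
```

```text
sc L_br [ 0.6072 -0.0927]
sc L_bl [0.6588 0.1111]
sc L_fl [0.5357 0.1356]
sc LN_fr [0.7044 0.1358]
sc LN_fl [0.7229 0.3391]
sc RN_fl [ 0.6789 -0.1112]
sc rail_backR [ 0.8074 -0.3379]
sc rail_backL [0.8669 0.3319]
si L_fl [0.5272 0.1246]
si L_fr [ 0.4868 -0.0703]
si L_br [ 0.6123 -0.0926]
si LN_fl [0.7179 0.3295]
si RN_fl [ 0.6719 -0.1213]
si RN_fr [ 0.6535 -0.3181]
reelsc [ 0.5828 -0.0029]
reelsi [ 0.587  -0.0043]
topsc_br [ 0.6191 -0.0658]
topsc_bl [0.6468 0.0955]
tops_fl [0.5526 0.0899]
blackreel [ 0.5444 -0.1742]
bottle [0.4984 0.4045]
```

```bash
cat >> h.py <<'E'
from scipy.spatial.transform import Rotation as Ro
def cmd(x,y,z,yaw,p=None,q=None):
    "shift (cm, tool axes) + twist to put TCP at x,y,z with -tool x along heading yaw"
    s=monitor.get_state();p=s['position'] if p is None else p;q=s['ee_rot'] if q is None else q
    R=Ro.from_quat(np.r_[q[1:],q[0]]).as_matrix()
    h=np.arctan2(-R[1,0],-R[0,0]);w=(yaw-h+np.pi)%(2*np.pi)-np.pi
    return (R.T@(np.array([x,y,z])-p)*100).round(2),round(-w,4),'heading',round(h,4),'pos',p.round(4)
E
python3 - <<'E'
from h import *
sc=imaging.get_calibration('scene');si=imaging.get_calibration('side')
for u,v in((452,155),(487,198),(573,155)):print(ray(sc,180+u/3,140+v/3,.03))
for u,v in((25,390),(152,430),(178,365)):print(ray(si,200+u/2.9,90+v/2.9,.03))
print(ray(si,200+55/2.9,90+255/2.9,.15),ray(sc,180+475/3,140+75/3,.15))
print(cmd(.46,.046,.33,-.23))
print(cmd(.46,.046,.14,-.23))
E
```

```text
[0.37751233 0.10658345 0.03      ]
[0.46040192 0.15109525 0.03      ]
[0.3721618  0.26574925 0.03      ]
[0.2809707  0.21118169 0.03      ]
[0.36532811 0.08451387 0.03      ]
[0.43282668 0.13959519 0.03      ]
[0.36903475 0.25996529 0.15      ] [0.36157318 0.13220183 0.15      ]
(array([-40.25, -34.73,  -9.89]), np.float64(-0.1848), 'heading', np.float64(-0.4148), 'pos', array([0.2316, 0.5259, 0.2306]))
(array([-40.25, -34.7 ,   9.11]), np.float64(-0.1848), 'heading', np.float64(-0.4148), 'pos', array([0.2316, 0.5259, 0.2306]))
```

Emit:
servo_tool:
  commands: "-4 -3 -6 0 1; -8 -6.5 -8 -0.05 1; -12 -10 -8 -0.1 1; -16 -13.5 -8 -0.15 1; -20 -17 -8 -0.185 1; -23 -20.5 -8 -0.185 1; -26 -24 -8 -0.185 1; -29 -27 -8 -0.185 1; -32 -29.5 -8 -0.185 1; -35 -31.5 -8 -0.185 1"

```text
clock: 0.98
position: [0.3913, 0.1655, 0.3107]
ee_rot: [0.0, 0.114, 0.993, 0.0]
contact_force: [0.9, 0.4, -0.2]
width: 0.0855
```

Run:
```python
from h import *
print(cmd(.469,.032,.2,-.23)); im,c=snap('wrist','w1')
```

```text
(array([-10.6 , -11.23,  11.07]), np.float64(0.0006), 'heading', np.float64(-0.2294), 'pos', array([0.3913, 0.1655, 0.3107]))
```

View pics/w1.png

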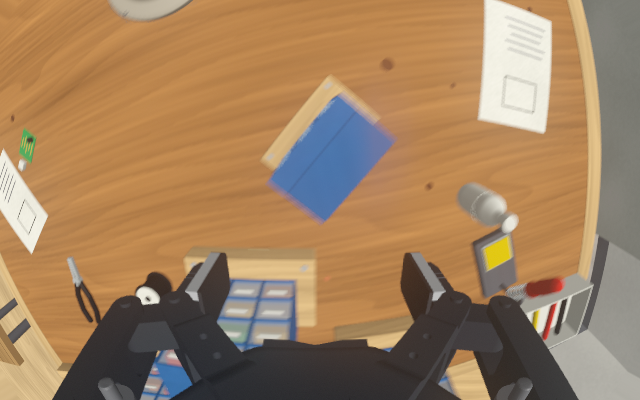

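The wrist view shows the loose board's front edge level from (187,250) to (315,250), so a heading of -0.23 is right. The small look-alike is at (330,150). Next I move over in front of the board, then go down.

Emit:
servo_tool:
  commands: "-2 -3 0 0 1; -4 -6 0 0 1; -7 -9 0 0 1; -10.5 -11.2 0 0 1; -10.5 -11.2 3 0 1; -10.5 -11.2 6 0 1; -10.5 -11.2 9 0 1; -10.5 -11.2 12 0 1; -10.5 -11.2 15 0 1; -10.5 -11.2 15 0 1"

```text
clock: 1.87
position: [0.4636, 0.0349, 0.1552]
ee_rot: [-0.006, 0.115, 0.993, -0.0]
contact_force: [-1.5, -0.2, -0.5]
width: 0.0855
```

Run:
```python
from h import *
print(cmd(.469,.032,.0,-.23)); im,c=snap('side','s1'); 
a=cv2.imread('pics/s1.png')[90:290,150:420];cv2.imwrite('pics/s1z.png',cv2.resize(a,None,fx=2.9,fy=2.9,interpolation=cv2.INTER_CUBIC)); snap('wrist','w2')
```

```text
(array([-0.78, -0.14, 15.51]), np.float64(-0.0001), 'heading', np.float64(-0.2301), 'pos', array([0.4636, 0.0349, 0.1552]))
```

View pics/s1z.png

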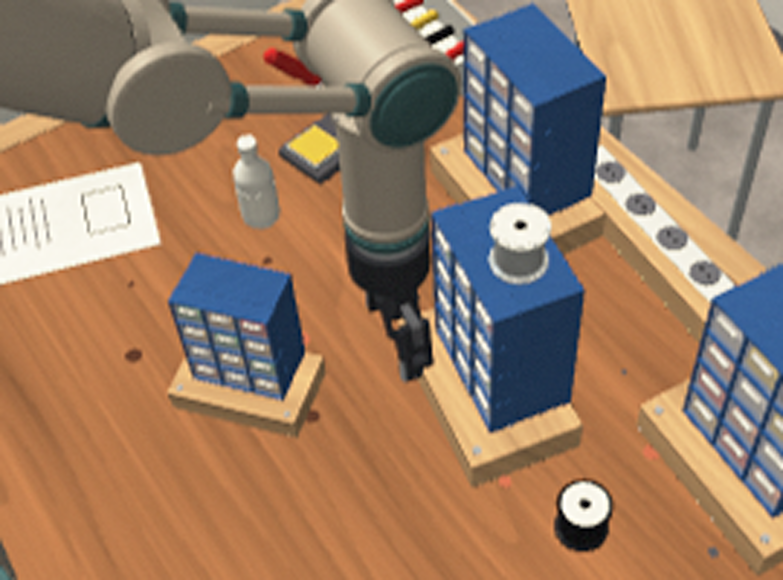

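View pics/w2.png

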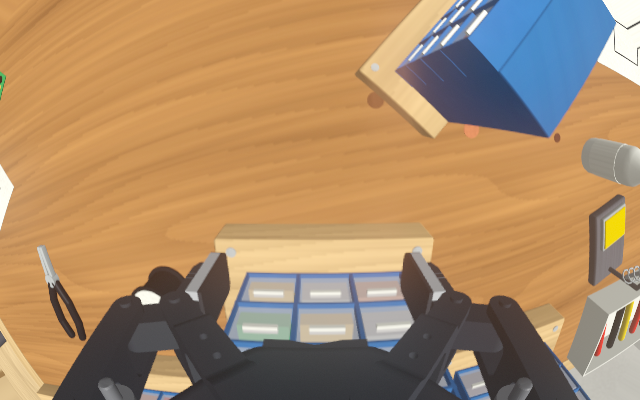

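```bash
cat >> h.py <<'E'
def fray(c,u,v,z):
    K=np.array(c['camera_matrix']);R=np.array(c['R']);t=np.array(c['t'])
    a=np.array([(u-K[0,2])/K[0,0],(v-K[1,2])/K[1,1]]);r=np.hypot(*a)
    d=R.T@np.r_[a/r*np.sin(r),np.cos(r)];o=-R.T@t
    return o+d*(z-o[2])/d[2]
E
python3 - <<'E'
from h import *
c=imaging.get_calibration('wrist')
A=[fray(c,u,v,.045) for u,v in((218,241),(326,240),(433,239))]
print(np.round(A,4)); d=A[2]-A[0]; print(np.hypot(*d[:2]),-np.arctan2(d[0],d[1]))
print(cmd(.469,.032,.0,-.23))
E
```

```text
[[ 0.4907 -0.065   0.045 ]
 [ 0.5115  0.0342  0.045 ]
 [ 0.5359  0.134   0.045 ]]
0.20408064455151795 -0.2230489987540742
(array([-0.21, -0.23, 16.02]), np.float64(0.0003), 'heading', np.float64(-0.2297), 'pos', array([0.4679, 0.0347, 0.1602]))
```

Emit:
servo_tool:
  commands: "0 0 3 0 1; 0 0 6 0 1; 0 0 9 0 1; 0 0 11 0 1; 0 0 13 0 1; 0 0 14 0 1; 0 0 15 0 1; 0 0 15.5 0 1; 0 0 15.5 0 1"

```text
clock: 2.72
position: [0.4698, 0.0345, 0.0062]
ee_rot: [0.001, 0.115, 0.993, 0.0]
contact_force: [-0.2, -0.7, 0.1]
width: 0.0854
```

Run:
```python
from h import *
print(cmd(.48,.032,.0,-.23)); snap('side','s2'); 
a=cv2.imread('pics/s2.png')[130:290,230:430];cv2.imwrite('pics/s2z.png',cv2.resize(a,None,fx=3.6,fy=3.6,interpolation=cv2.INTER_CUBIC))
```

```text
(array([-1.05, -0.01,  0.63]), np.float64(0.0004), 'heading', np.float64(-0.2296), 'pos', array([0.4698, 0.0345, 0.0062]))
```

View pics/s2z.png

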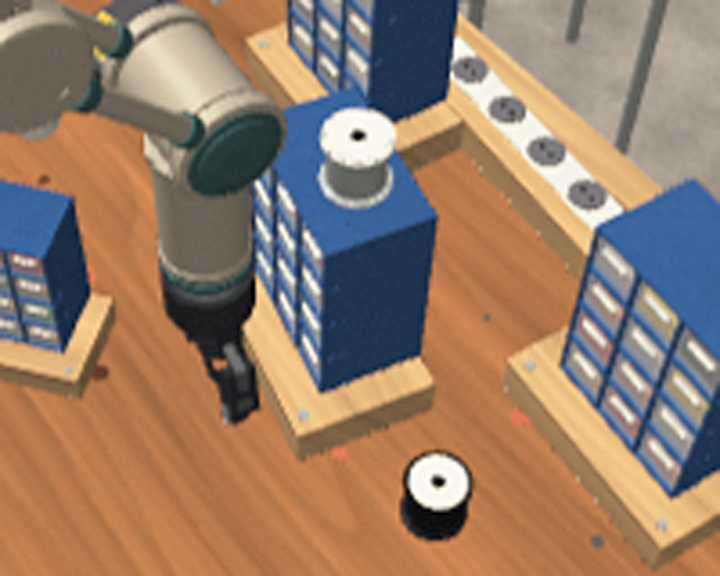

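Emit:
servo_tool:
  commands: "-0.5 0 0.2 0 1; -1.2 0 0.2 0 1; -1.8 0 0.2 0 1; -2.2 0 0.2 0 1; -2.4 0 0.2 0 1; -2.6 0 0.2 0 1; -2.6 0 0.2 0 1"

```text
clock: 3.35
position: [0.4932, 0.0286, 0.0034]
ee_rot: [-0.001, 0.115, 0.993, 0.0]
contact_force: [-1.2, 0.9, 0.8]
width: 0.0855
```

Run:
```python
from h import *
print(cmd(.48,.032,.0,-.23),monitor.get_state()['contact_force']); snap('side','s3'); snap('scene','c3')
a=cv2.imread('pics/s3.png')[130:290,230:430];b=cv2.imread('pics/c3.png')[100:260,220:420]
cv2.imwrite('pics/s3z.png',cv2.resize(a,None,fx=3.7,fy=3.7,interpolation=cv2.INTER_CUBIC))
cv2.imwrite('pics/c3z.png',cv2.resize(b,None,fx=3.7,fy=3.7,interpolation=cv2.INTER_CUBIC))
snap('wrist','w3')
```

```text
(array([1.36, 0.03, 0.34]), np.float64(0.0002), 'heading', np.float64(-0.2298), 'pos', array([0.4932, 0.0286, 0.0034])) [-1.19635395  0.92969294  0.77293513]
```

View pics/s3z.png

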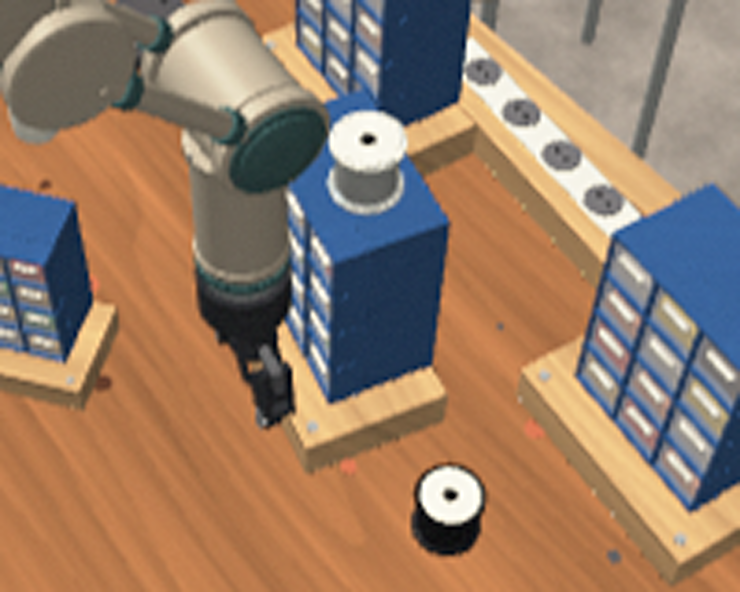

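View pics/c3z.png

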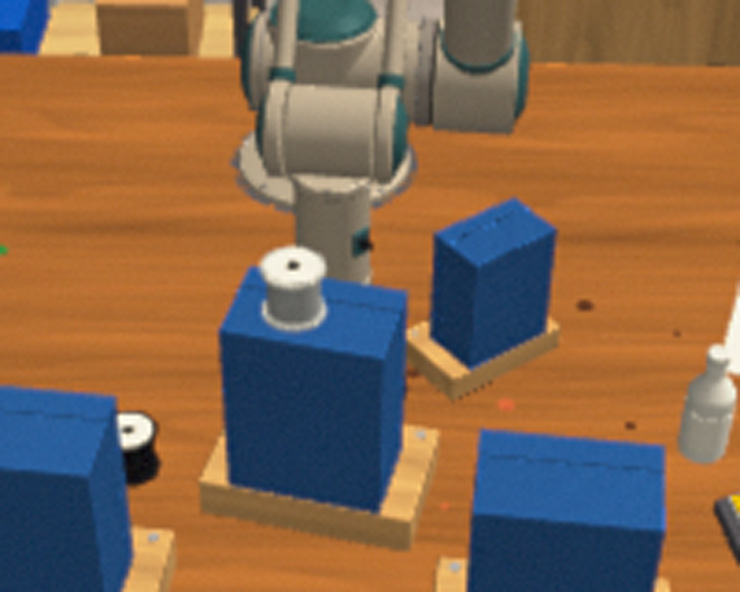

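View pics/w3.png

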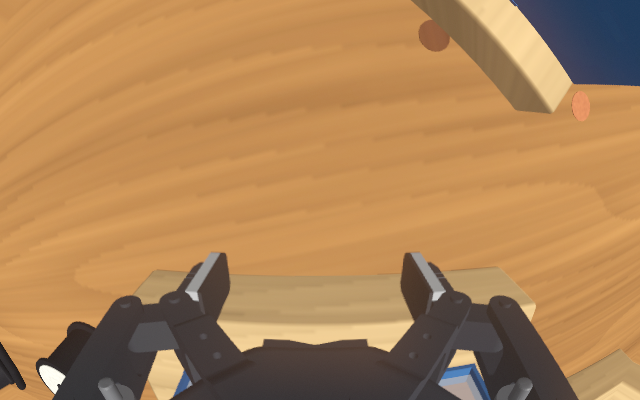

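The fingers are about 6 mm short of the board face with no contact yet, and the housing is clear of the body. I start the push slowly and turn it square as it goes.

Emit:
servo_tool:
  commands: "-0.4 0 0 0 1; -0.7 0 0 0 1; -1.0 0.01 0 -0.005 1; -1.4 0.02 0 -0.012 1; -1.9 0.03 0 -0.02 1; -2.4 0.05 0 -0.027 1; -2.9 0.07 0 -0.034 1; -3.4 0.1 0 -0.04 1; -3.9 0.13 0 -0.046 1; -4.3 0.16 0 -0.05 1"

```text
clock: 4.33
position: [0.5225, 0.0217, 0.0021]
ee_rot: [-0.013, 0.089, 0.996, -0.0]
contact_force: [-22.0, 1.9, 15.5]
width: 0.0855
```

```bash
cat > look.py <<'E'
import sys
from h import *
k=sys.argv[1]
s=monitor.get_state();print(cmd(.48,.032,.0,-.1),s['contact_force'].round(1)); snap('side','s'+k); snap('scene','c'+k)
a=cv2.imread(f'pics/s{k}.png')[110:280,240:480];b=cv2.imread(f'pics/c{k}.png')[150:320,180:420]
cv2.imwrite(f'pics/z{k}.png',np.vstack([cv2.resize(x,None,fx=3.3,fy=3.3,interpolation=cv2.INTER_CUBIC)[:, :] for x in (a,)]))
cv2.imwrite(f'pics/y{k}.png',cv2.resize(b,None,fx=3.3,fy=3.3,interpolation=cv2.INTER_CUBIC))
E
python3 look.py 4
```

```text
(array([4.36, 0.26, 0.32]), np.float64(-0.0792), 'heading', np.float64(-0.1792), 'pos', array([0.5225, 0.0217, 0.0021])) [-22.    1.9  15.5]
```

View pics/z4.png

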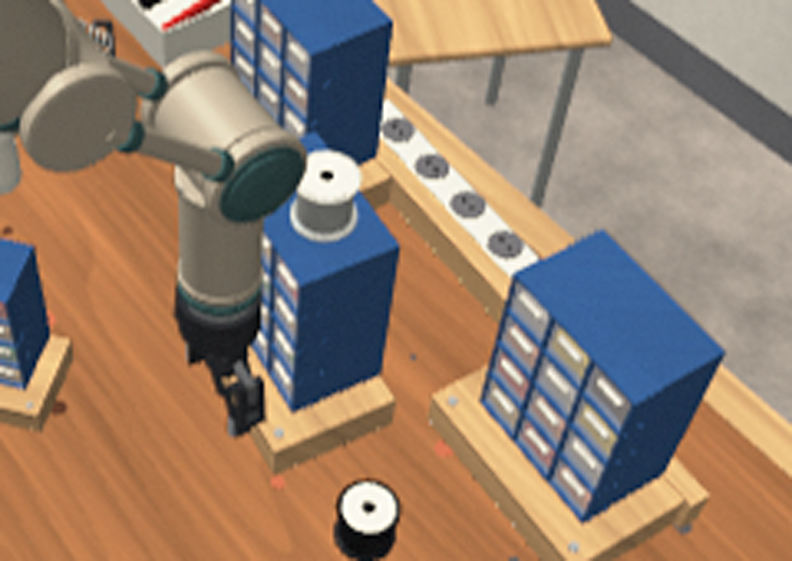

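View pics/y4.png

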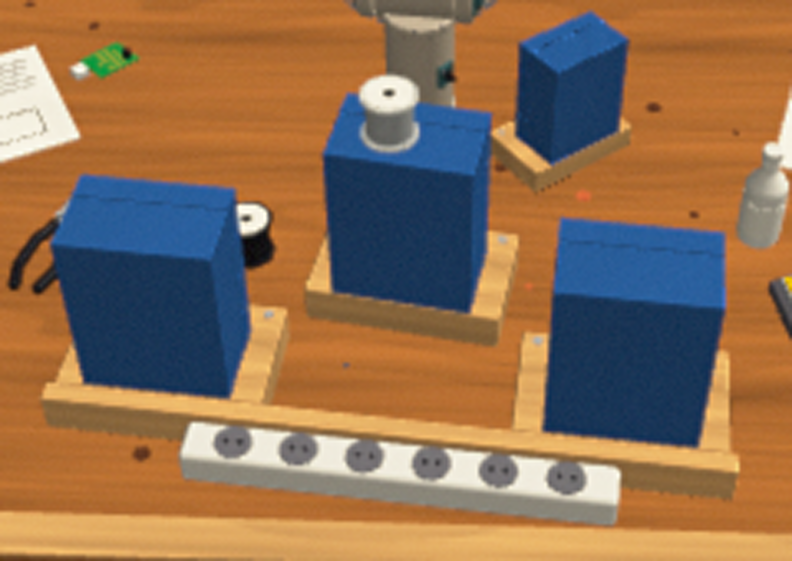

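Run:
```python
from h import *
s=monitor.get_state()
for k in('clock','position','ee_rot','contact_force','moment','qd'):print(k,np.round(s[k],4))
R=Ro.from_quat(np.r_[s['ee_rot'][1:],s['ee_rot'][0]]).as_matrix();print(R.round(4))
c=imaging.get_calibration('side')
p=s['position'];f=-R[:,0];
print(cmd(.5,0,0,-.1))
snap('wrist','w4')
```

```text
clock 4.4333
position [0.5251 0.0214 0.002 ]
ee_rot [-1.060e-02  8.950e-02  9.959e-01 -1.000e-04]
contact_force [-17.1313   2.0168  10.1445]
moment [0.0902 2.2861 0.0287]
qd [ 0.0005  0.0011  0.005  -0.0005 -0.0073  0.0004]
[[-0.9838  0.1782 -0.0211]
 [ 0.1782  0.984   0.0017]
 [ 0.0211 -0.0021 -0.9998]]
(array([ 2.09, -2.55,  0.25]), np.float64(-0.0792), 'heading', np.float64(-0.1792), 'pos', array([0.5251, 0.0214, 0.002 ]))
```

View pics/w4.png

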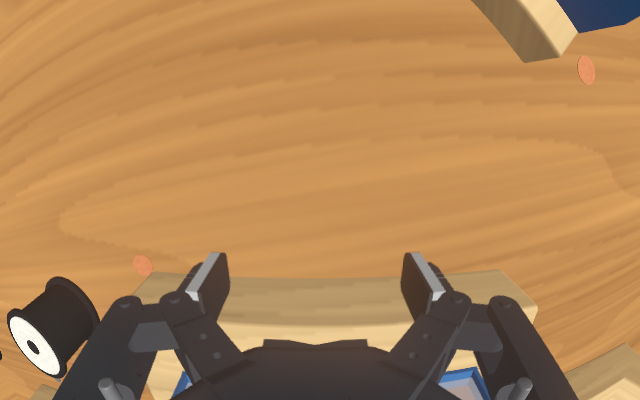

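Contact is low and two-fingered at about 17 N, and the cabinet is sliding and turning with the tool. I continue.

Emit:
servo_tool:
  commands: "-0.5 0.01 0 -0.005 1; -1.0 0.02 0 -0.01 1; -1.5 0.03 0 -0.015 1; -2.0 0.04 0 -0.02 1; -2.5 0.05 0 -0.025 1; -3.0 0.06 0 -0.03 1; -3.5 0.08 0 -0.035 1; -4.0 0.09 0 -0.04 1; -4.5 0.1 0 -0.045 1; -5.0 0.11 0 -0.05 1"

```text
clock: 5.32
position: [0.5727, 0.0137, 0.002]
ee_rot: [-0.013, 0.064, 0.998, 0.0]
contact_force: [-20.6, 2.0, 12.7]
width: 0.0854
```

```bash
python3 look.py 5; python3 -c "
from h import *
s=monitor.get_state();print(s['moment'],s['ee_rot'],s['position'],s['contact_force'])"
```

```text
(array([9.42, 0.62, 0.43]), np.float64(-0.029), 'heading', np.float64(-0.129), 'pos', array([0.5727, 0.0137, 0.002 ])) [-20.6   2.   12.7]
[0.10293314 1.99434795 0.04201988] [-9.43291160e-03  6.44787048e-02  9.97874489e-01  1.46144346e-04] [0.57596286 0.01339163 0.00185971] [-14.345272     1.59580501   7.96171154]
```

View pics/z5.png

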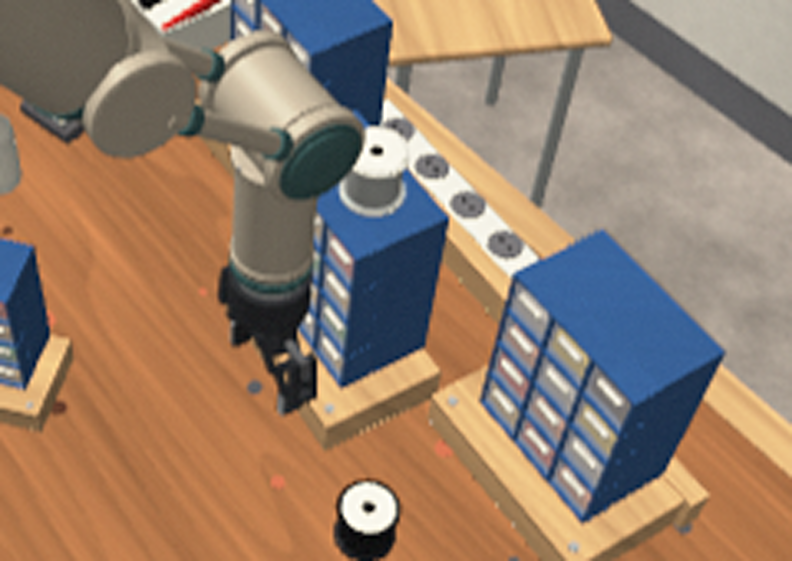

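View pics/y5.png

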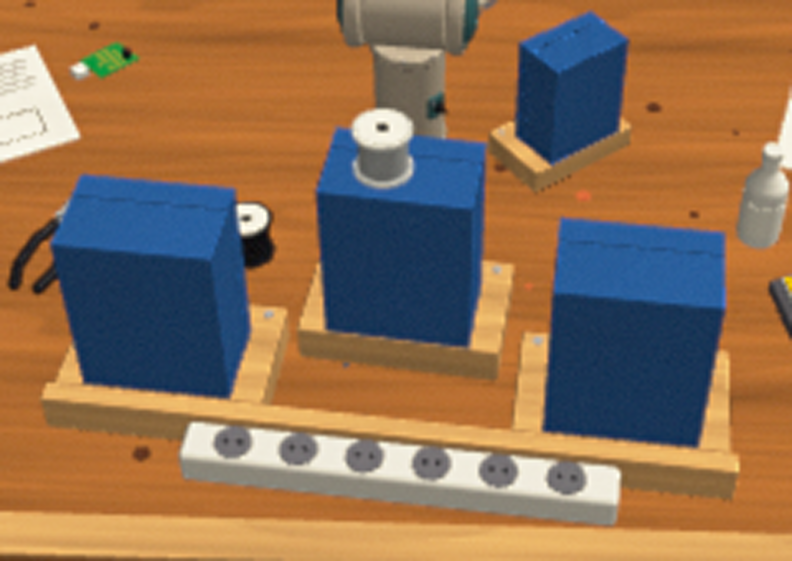

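Run:
```python
from h import *
sc=imaging.get_calibration('scene');si=imaging.get_calibration('side')
for n,(u,v) in dict(L_br=(301,334),L_bl=(498,354),L_fl=(515,264),LN_fr=(522,337),RN_fl=(288,311),railbR=(45,388),railbL=(738,458),rail_fR=(272,407),rail_fL=(513,430)).items(): print(n,ray(sc,180+u/3.3,150+v/3.3,.045)[:2].round(4))
for n,(u,v) in dict(L_fr=(323,430),L_br=(439,371),RN_fl=(431,402),RN_fr=(562,559)).items(): print('si',n,ray(si,240+u/3.3,110+v/3.3,.045)[:2].round(4))
```

```text
L_br [ 0.7132 -0.0944]
L_bl [0.7334 0.1074]
L_fl [0.6048 0.1256]
LN_fr [0.7096 0.1319]
RN_fl [ 0.6816 -0.1111]
railbR [ 0.7931 -0.3402]
railbL [0.8557 0.3342]
rail_fR [ 0.8094 -0.1131]
rail_fL [0.8297 0.1219]
si L_fr [ 0.5667 -0.0862]
si L_br [ 0.6968 -0.1013]
si RN_fl [ 0.6672 -0.123 ]
si RN_fr [ 0.6508 -0.3111]
```

Emit:
servo_tool:
  commands: "-0.5 0 0 -0.004 1; -1.0 0 0 -0.008 1; -1.5 0 0 -0.012 1; -2.0 0 0 -0.016 1; -2.5 0 0 -0.02 1; -3.0 0 0 -0.024 1; -3.5 0 0 -0.028 1; -4.0 0 0 -0.032 1; -4.5 0 0 -0.035 1; -5.0 0 0 -0.037 1"

```text
clock: 6.25
position: [0.6233, 0.0072, 0.0019]
ee_rot: [-0.012, 0.046, 0.999, 0.0]
contact_force: [-19.2, 1.5, 10.9]
width: 0.0856
```

```bash
python3 look.py 6
python3 - <<'E'
from h import *
snap('wrist','w6'); print(monitor.get_state()['position'])
E
```

```text
(array([14.49,  1.16,  0.53]), np.float64(0.0083), 'heading', np.float64(-0.0917), 'pos', array([0.6233, 0.0072, 0.0019])) [-19.2   1.5  10.9]
[0.62624836 0.00690259 0.00187698]
```

View pics/z6.png

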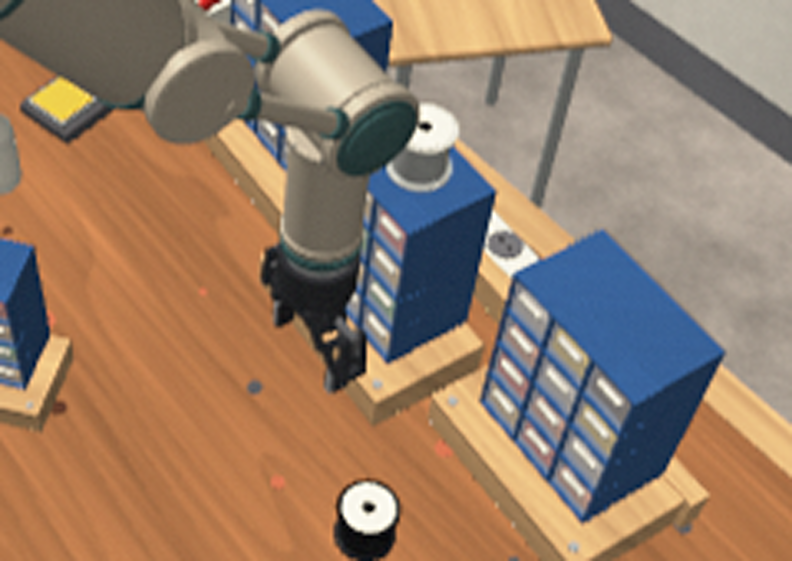

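View pics/y6.png

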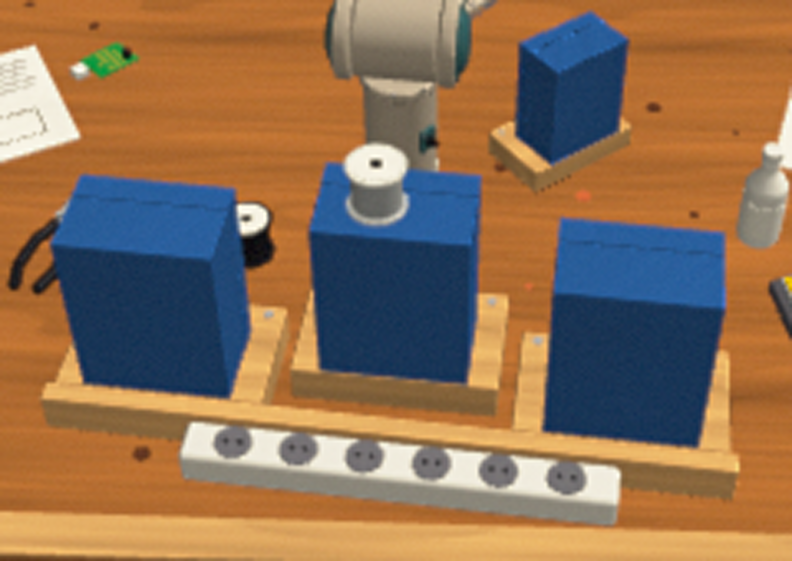

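View pics/w6.png

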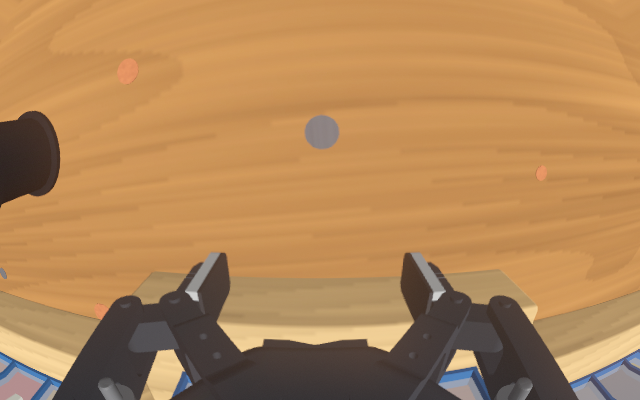

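Run:
```python
import cv2,numpy as np
b=cv2.imread('pics/c6.png')[225:310,185:410];cv2.imwrite('pics/y6b.png',cv2.resize(b,None,fx=3.5,fy=3.5,interpolation=cv2.INTER_LANCZOS4))
w=cv2.imread('pics/w6.png')[250:400];cv2.imwrite('pics/w6b.png',cv2.resize(np.hstack([w[:,:190],w[:,450:]]),None,fx=2.1,fy=3,interpolation=cv2.INTER_CUBIC))
```

```text
(no output)
```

View pics/y6b.png

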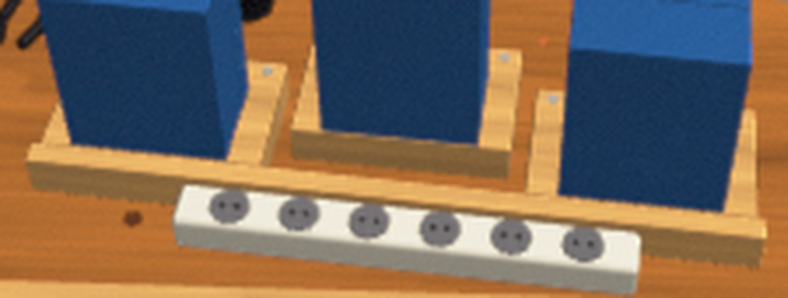

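View pics/w6b.png

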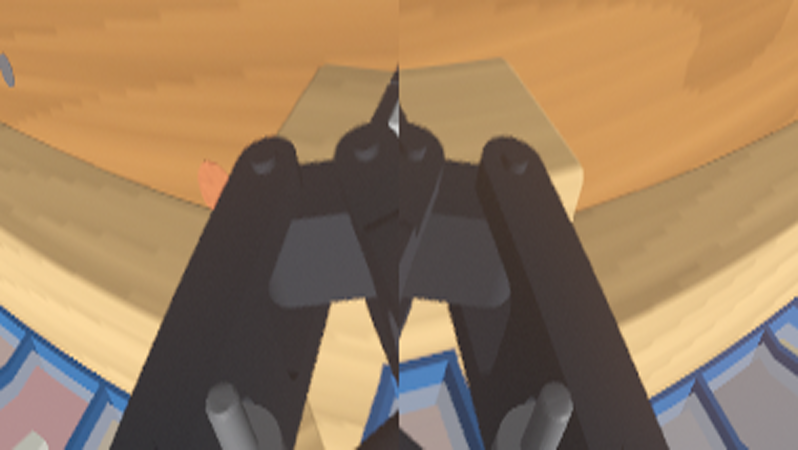

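Run:
```python
from h import *
c=imaging.get_calibration('wrist')
for n,(u,v,z) in dict(R0=(0,290.7,0),R1=(48,250+175/3,0),R2=(85,250+199/3,0),L0=(639,290.7,0),L1=(450+(700-399)/2.1,250+174/3,0),L2=(450+(600-399)/2.1,250+207/3,0),cR=(154,271.7,0),cL=(499,269.5,0),Rt0=(0,250+230/3,.045),Lt0=(639,250+227/3,.045)).items():
    print(n,fray(c,u,v,z).round(4))
print(monitor.get_state()['position'])
```

```text
R0 [ 0.6583 -0.2975  0.    ]
R1 [ 0.6685 -0.2176  0.    ]
R2 [ 0.6709 -0.1707  0.    ]
L0 [0.72  0.322 0.   ]
L1 [0.7141 0.2369 0.    ]
L2 [0.7058 0.1738 0.    ]
cR [ 0.6318 -0.0899  0.    ]
cL [0.6509 0.1166 0.    ]
Rt0 [ 0.6606 -0.2347  0.045 ]
Lt0 [0.7103 0.2557 0.045 ]
[0.62624836 0.00690259 0.00187698]
```

The wrist view puts the row's heading at -0.099 and the cabinet's at -0.092. About 48 mm is left, and the side gaps are roughly even (20 and 21 px). I finish slowly with a touch of counter-twist.

Emit:
servo_tool:
  commands: "-0.5 0 0 0.002 1; -1.0 0 0 0.004 1; -1.5 0 0 0.006 1; -2.0 0 0 0.007 1; -2.5 0 0 0.007 1; -3.0 0 0 0.007 1; -3.4 0 0 0.007 1; -3.8 0 0 0.007 1; -4.1 0 0 0.007 1; -4.3 0 0 0.007 1"

```text
clock: 7.23
position: [0.6674, 0.0033, 0.0019]
ee_rot: [-0.011, 0.049, 0.999, 0.0]
contact_force: [-18.1, 1.5, 9.5]
width: 0.0855
```

Emit:
servo_tool:
  commands: "-0.2 0 0 0 1; -0.4 0 0 0 1; -0.6 0 0 0 1; -0.7 0 0 0 1; -0.8 0 0 0 1; -0.8 0 0 0 1"

```text
clock: 7.73
position: [0.6731, 0.0027, 0.0018]
ee_rot: [-0.013, 0.049, 0.999, 0.0]
contact_force: [-22.2, 3.0, 12.0]
width: 0.0855
```

```bash
cat > wl.py <<'E'
import sys
from h import *
k=sys.argv[1]
s=monitor.get_state();print(s['position'],s['contact_force'].round(1),s['moment'].round(2),cmd(.6,0,0,-.1)[3:5])
snap('wrist','w'+k);snap('scene','c'+k)
b=cv2.imread(f'pics/c{k}.png')[215:310,185:410];cv2.imwrite(f'pics/y{k}.png',cv2.resize(b,None,fx=3.5,fy=3.5,interpolation=cv2.INTER_LANCZOS4))
E
python3 wl.py 7
```

```text
[0.67310039 0.00268113 0.00184857] [-22.2   3.   12. ] [0.36 2.87 0.2 ] (np.float64(-0.0986), 'pos')
```

View pics/y7.png

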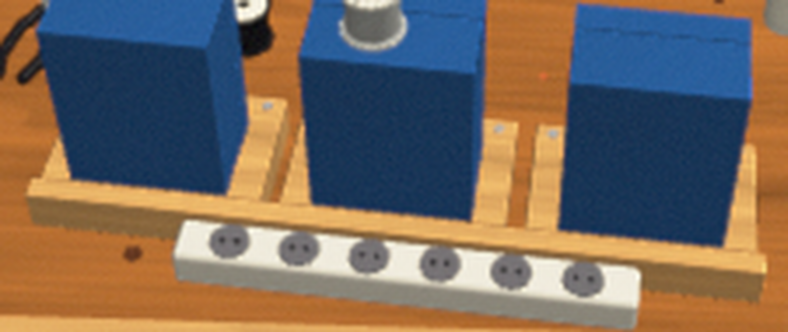

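View pics/w7.png

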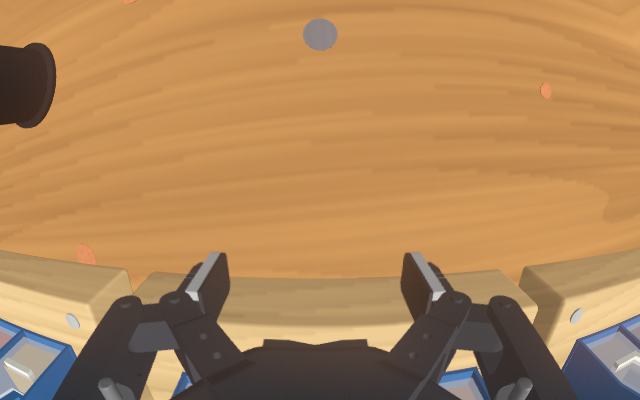

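Nearly home: the board lies along the rail, with gaps visible on both sides. The force has started to rise, so I press a little more to confirm it is seated.

Emit:
servo_tool:
  commands: "-0.2 0 0 0 1; -0.4 0 0 0 1; -0.6 0 0 0 1; -0.7 0 0 0 1; -0.7 0 0 0 1; -0.7 0 0 0 1"

```text
clock: 8.33
position: [0.6727, 0.0027, 0.002]
ee_rot: [-0.02, 0.049, 0.999, 0.001]
contact_force: [-35.2, 2.6, 20.8]
width: 0.0854
```

```bash
python3 wl.py 8
python3 - <<'E'
import cv2,numpy as np
w=cv2.imread('pics/w8.png')[220:340];cv2.imwrite('pics/w8b.png',cv2.resize(np.hstack([w[:,40:220],w[:,420:600]]),None,fx=2.2,fy=4,interpolation=cv2.INTER_CUBIC))
E
```

```text
[0.67270294 0.00270462 0.00199578] [-35.2   2.6  20.8] [0.49 4.55 0.18] (np.float64(-0.0984), 'pos')
```

View pics/w8b.png

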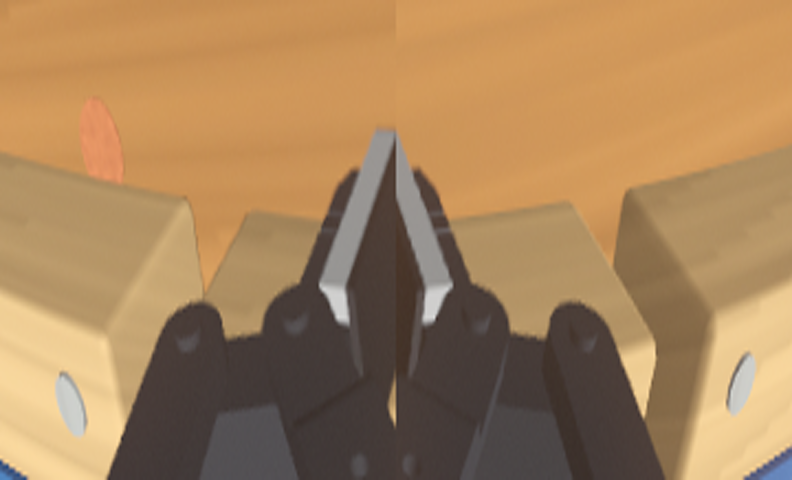

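View pics/y8.png

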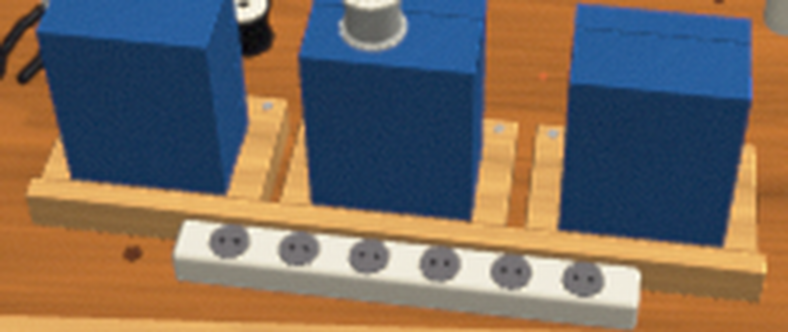

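Run:
```python
from h import *
c=imaging.get_calibration('wrist')
P=[fray(c,u,v,0)[:2] for u,v in((124.5,270),(153.6,272.5),(499,270.75),(525.5,267.5))]
y=P[3]-P[0];W=np.linalg.norm(y);y/=W;x=np.array([y[1],-y[0]]);print(W,-np.arctan2(y[0],y[1]))
for p in P: print((p-P[0])@x,(p-P[0])@y)
```

```text
0.25171444158259015 -0.09799920506073212
0.0 0.0
-0.0002887454564607329 0.022046875060463496
0.00014588366632283661 0.22980214376366823
3.469446951953614e-18 0.2517144415825902
```

The front corners are flush with the neighbours within 0.3 mm, the row is parallel, and both gaps are equal. I back straight off, then lift.

Emit:
servo_tool:
  commands: "0.5 0 0 0 1; 1.0 0 0 0 1; 1.5 0 0 0 1; 2.0 0 0 0 1; 3.0 0 0 0 1; 4.5 0 0 0 1; 6.5 0 0 0 1; 8.5 0 0 0 1; 10 0 0 0 1; 10 0 -1 0 1"

```text
clock: 9.27
position: [0.5887, 0.011, 0.0121]
ee_rot: [-0.003, 0.05, 0.999, 0.0]
contact_force: [-0.3, 0.0, -0.3]
width: 0.0854
```

Emit:
servo_tool:
  commands: "0 0 -3 0 1; 0 0 -6 0 1; 0 0 -9 0 1; 2 0 -12 0 1; 4 0 -15 0 1; 6 0 -18 0 1; 8 0 -20 0 1; 8 0 -20 0 1; 8 0 -20 0 1"

```text
clock: 10.02
position: [0.5156, 0.0182, 0.2164]
ee_rot: [0.004, 0.05, 0.999, -0.0]
contact_force: [-0.0, -0.4, -0.2]
width: 0.0854
```

```bash
python3 wl.py 9; python3 -c "
from h import *
snap('side','s9')"
```

```text
[0.51557948 0.01823689 0.21635661] [-0.  -0.4 -0.2] [-0.02 -0.06  0.04] (np.float64(-0.0999), 'pos')
```

View pics/c9.png

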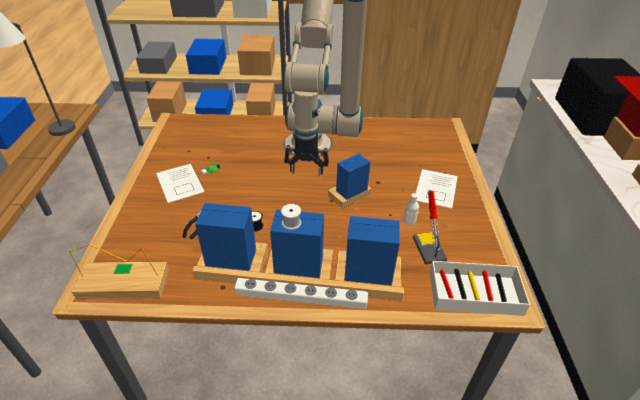

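View pics/w9.png

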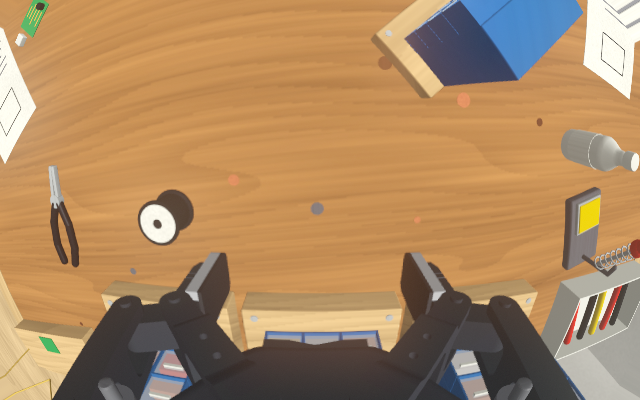

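View pics/s9.png

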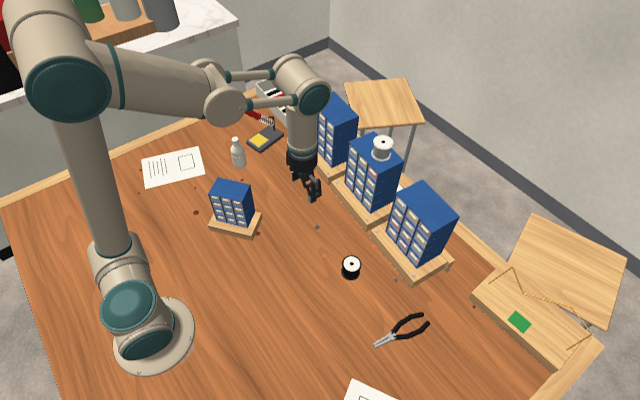

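The cabinet sits in the row with the reel standing on it (scene 291,215). The bottle, pliers, iron stand and small cabinet are unmoved, and the hand is clear with about 0 N on it.

```bash
python3 -c "
from rig import ticket
print(ticket.sign_off())"
```

```text
the job is handed in; nothing more can be done
None
```

The middle cabinet is back in its gap, fully home against the rail, and I've handed the job in at about 10 s on the clock. I pushed it with the open fingers low on the front of the base board, turning it about 0.13 rad to square it up on the way in. Then I backed straight off and lifted the hand clear.

**Fit:** At the end it stopped moving and the push force rose to about 35 N. Its front corners were flush with the neighbours to about 0.3 mm. It was parallel to the row, with equal gaps of about 22 mm on each side; the nominal gap is 18 mm, so that figure reads a little large.

**Other things:** In the last pictures the reel is standing on top. The iron stand, bottle, pliers, small cabinet and black reel look unmoved. Force on the hand was about 0 N after it lifted clear.

**Disagreements and doubts:**
- The scene and side views disagreed by up to about 16 mm on some corners, so I relied on the wrist camera for the final alignment.
- There was an upward force of 10–20 N on the tool during the push. It is most likely the fingers bearing down on the board, so it would not have lifted the cabinet.
- I did not measure the gap between the gripper body and the drawer housing. I judged it clear from the sizes given, the pictures and the measured moment.

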